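# Lean the coin frame against the cash box

### The job

The glazed coin frame lies face down on the plinth beside the cash box. Tip it up on its edge next to the box, keeping that edge on the plinth, and lean it back against the front of the box, square to it and at a steady slope of roughly 10 to 25 degrees from upright, so that the coins face out. Lower it gently without letting it fall either way, and leave the cup, the brass pan and the loupe where they are.

Things in the scene. Friction and masses are not known exactly. Their poses are not given: they have to be found in the camera images.
- plinth: Fixed mahogany plinth, 300 x 300 mm, 70 mm high, flat on top. Origin at desk height, mid-width, straight below the cash box's front face: x points level from the plinth's front (robot's right) to the box (robot's left), y along the box's front, z up. The plinth's front face lies at x = -145 mm; its open flat top runs from there to the box's front at x = 0.
- cash_box: Fixed steel cash box on the plinth's rear half: 150 mm deep, 260 wide, 85 high (top 155 mm over the desk). Origin under its centre, on the plinth's top; axes as the plinth's. Its front, 75 mm before the origin, is flat and upright but for a lock with a key turned sideways: it stands 25 mm out, 40 mm up, 102 to 122 mm to the -y side of the middle. A flat handle lies on the lid.
- frame: Loose wooden picture frame with coins under glass, face down on the plinth, cardboard back up: 150 mm along its x, 130 along its y, 14 thick, about 0.3 kg, to the touch a plain slab. Origin at the centre of its glass face (underneath at the start); z points out of its back, x from its outer edge to its edge next to the box.
- frame_foot (a point): Middle of the frame's edge next to the box, at half thickness: the edge it is to stand on. At the start it lies 32 to 48 mm short of the box. Stood on it, the frame can tip past upright until its back rests on the box's top front edge. It slides easily on the plinth and may creep toward the box while the frame is raised. Axes as the frame's.
- frame_top (a point): Middle of the frame's outer edge, at half thickness: it becomes the top edge. At the start it overhangs the plinth's front by 37 to 53 mm, so that a finger can get under it. Axes as the frame's.
- cup: White ceramic sorting cup, 70 mm across, 60 mm high, on the desk; origin under its centre. To be left alone.
- pan: Brass coin scale pan, a shallow bowl 90 mm across, 18 mm high, on the desk; origin under its centre. To be left alone.
- loupe: Glass loupe in a silver frame, 48 mm across with a short handle 50 mm long along its -x, 10 mm high, flat on the desk; origin under the lens centre. To be left alone.
Mind the look-alikes: they are no part of the job. What is meant by the frame is not blue, purple or turquoise, and is the smaller of those in its own colour.

How it is judged:
By the outcome, as a careful person would: the job done as asked, in the order asked, and still so for the second after the job is handed in, with the robot touching nothing.
It also fails if it takes over 54 s, if anything falls off the work surface, if the arm or the gripper's body presses on something with over 40 N, if the wrist force passes 120 N, or if a joint passes its speed limit or range.

### The arm

A 6-joint arm with a two-finger parallel gripper is mounted at the origin on the work surface. World frame = base frame: x ahead of the robot, y to its left, z up, the work surface at z = 0. Lengths are in m, angles in rad, forces in N, time in s.
With the tool pointing down it reaches from about 0.3 to 0.875 m from the base axis. Payload 6.4 kg.
Tool frame: the origin (TCP) lies at the very end of the fingers, on their centre line; the grasp point (between the pads) lies 19 mm behind it; z points along the fingers, y is the line along which they close (so a half turn about z gives the same grasp; the last joint's range is limited). The gripper opens to 85 mm and grips with 20 to 120 N. Pads are 22 mm wide; open, the fingers measure 114 mm over their backs; the gripper's body (76 mm by 85 mm) begins 54 mm behind the grasp point. The pads swing forward as they close: fully open they stand 13 mm farther back than shut.
Start: joints at [-1.323, 0.181, 1.607, -0, 1.354, -0.206], TCP at [0.252, -0.517, 0.231] pointing down, gripper open.
Joint ranges: [-2.99, 2.99], [-0.89, 2.07], [0.3, 2.58], [-1.14, 4.28], [0, 2.63], [-3.12, 3.12]. Speed limits (rad/s): [2.57, 2.57, 3.01, 3.14, 3.14, 3.14].

### API

Orientations are given as a unit quaternion [w, x, y, z].
In Python, from plant import sensors, imaging, sign_off gives the robot as it stands.
- The arm moves only by the tool apply_moves, never from a script. Its argument "motion" is a list of rows, each a list of 7 numbers: the finger opening in mm, from 0 to 85.4, then the shift along the tool's x, y, z in mm, then the turn, a rotation vector about the tool's x, y, z in rad. In form: [[hand, tx, ty, tz, ax, ay, az], ...]. A call has 1 to 5 rows; each row shifts and turns the commanded pose from where the row before left it, along the tool's axes as they then stand; what a row does not reach is not made up. A row lasts 1/12 s, in which the tool goes at most 41.7 mm and 7.16 degrees, less where a joint would pass 70% of its speed; a pose out of reach is approached as far as the arm can. A call is refused whole if a number of a shift passes 41.7 or a number of a turn 0.125, either way. A call with a gripper value outside its range is refused whole. The fingers move at their own pace and stop on an object; the grip force is fixed at half the most. Time passes only in rows, so rows that do not move let the fingers close. It gives the time, the measured TCP pose, the force, the opening and the grip force at its end, in the units of the state.
- sensors.sense(): the state, without advancing time (a new reading comes with each control period).
- imaging.snapshot(name): name is "side" or "top"; returns a dict with "frame" (400x640x3 uint8, blue, green, red), "fov_y" (degrees; the focal length in pixels is half the picture's height over the tangent of half this angle, whatever the lens; pixels are square), "cx", "cy" (the principal point, pixels), "world_to_cam" (4x4, takes a point from world to camera coordinates). Camera axes: x right, y up, looking along -z (the intrinsics and any distortion apply to the point x, -y, -z); pixel columns grow to the right and rows downward; lengths in m; the calibration is good to about 2 mm. A picture is of the moment at which its call begins. There is no depth.
- sign_off(): hands the job in; it is judged then, once.
The state is a dict: "clock": time; "joint_positions": joint angles; "joint_vel": joint speeds; "joint_torque": joint torques, N m; "ee_pos": TCP position; "tool_rot": TCP orientation; "contact_force": force on the tool from outside, world axes, zero at the start; "torque": the same for the moment, N m; "opening": finger opening in m; "grip_force": force on a finger pad.
Only numpy, scipy, OpenCV 4.12 (cv2) and the standard library are available. Lean on these libraries where they do the work, as an engineer would, in place of code of your own. Each camera call takes 0.05 s, during which the arm holds its last target. There are 200 camera calls.

## Working session

There is one attempt and no reset: what is moved stays moved. The work goes in short steps, Python scripts to look and compute and a tool call to move; the robot and the scene stay as the last step left them, time stands still between calls to the robot, and variables do not carry over. Pictures are saved under pics/ and viewed, at most 10 in all, crops included, and the job is handed in when it is done.

Besides the shell and the picture viewer there is one more tool, called by a JSON object that holds its "name" and its "arguments", one argument or row to a line. apply_moves: Moves the arm, as the interface text tells. Its arguments: {"type":"object","properties":{"motion":{"type":"array"}},"required":["motion"]}

```bash
ls; mkdir -p pics
cat > h.py <<'E'
import numpy as np, cv2
from plant import sensors, imaging
def shot(n,save=None):
    s=imaging.snapshot(n)
    if save: cv2.imwrite('pics/'+save,s['frame'])
    return s
def K(s):
    h=s['frame'].shape[0]; f=h/2/np.tan(np.radians(s['fov_y']/2))
    return np.array([[f,0,s['cx']],[0,f,s['cy']],[0,0,1]])
def proj(s,P):
    P=np.atleast_2d(P); c=(s['world_to_cam']@np.c_[P,np.ones(len(P))].T)[:3]
    q=K(s)@(c*np.array([[1],[-1],[-1]])); return (q[:2]/q[2]).T
def ray(s,uv):
    T=np.array(s['world_to_cam']);R=T[:3,:3];o=-R.T@T[:3,3]
    d=np.linalg.inv(K(s))@np.array([uv[0],uv[1],1.]); d=R.T@(d*[1,-1,-1]); return o,d/np.linalg.norm(d)
def onz(s,uv,z):
    o,d=ray(s,uv); return o+d*(z-o[2])/d[2]
E
python3 - <<'E'
from h import *
for n in('top','side'):
    s=shot(n,n+'0.png'); print(n,s['fov_y'],s['cx'],s['cy'],{k for k in s},ray(s,(320,200)))
print(sensors.sense())
E
```

```text
pics
top 48.88502129969758 318.8123564990085 202.8986610769907 {'frame', 'world_to_cam', 'cy', 'cx', 'fov_y'} (array([ 0.44639206, -0.0067921 ,  1.13150248]), array([ 0.09456567, -0.01810998, -0.99535389]))
side 52.782861577854185 321.9162489779216 202.35840690018784 {'frame', 'world_to_cam', 'cy', 'cx', 'fov_y'} (array([0.44447034, 0.86774156, 0.5999809 ]), array([ 0.07488373, -0.85576259, -0.51192071]))
{'clock': 0.1, 'joint_positions': array([-1.32328093e+00,  1.81456148e-01,  1.60786885e+00,  9.47333325e-06,
        1.35380841e+00, -2.06284565e-01]), 'joint_vel': array([ 0.00161729, -0.00101662, -0.00370697, -0.0002177 , -0.00014188,
        0.00058577]), 'joint_torque': array([ 8.29377204e-04, -4.45883417e+01, -3.52231729e+01, -2.30637779e-04,
        4.24566228e-03, -2.65286502e-05]), 'ee_pos': array([ 0.25197767, -0.51631688,  0.23049913]), 'tool_rot': array([-7.70307265e-04,  9.74368391e-01,  2.24956986e-01, -1.12566659e-05]), 'contact_force': array([ 0.61192617,  0.13875359, -0.04511425]), 'torque': array([-0.02722215, -0.01822973,  0.02451417]), 'grip_force': 0.0, 'opening': 0.08524930098273426}
```

View pics/top0.png

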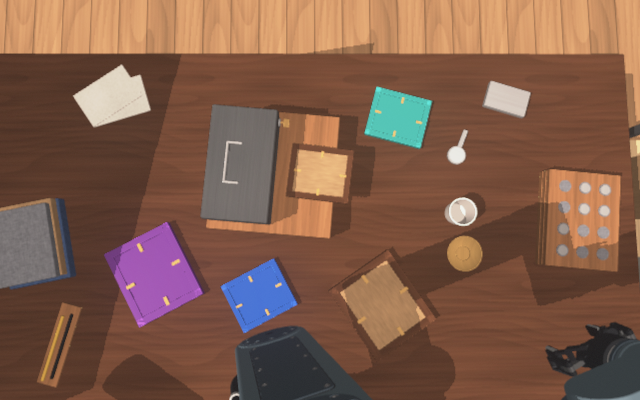

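View pics/side0.png

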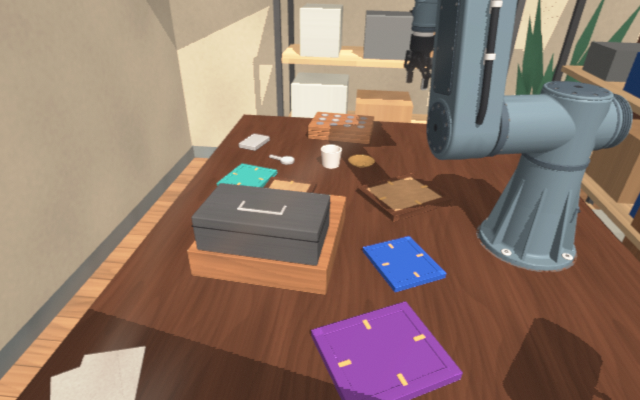

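The top view shows the brown frame on the plinth at about (320,173), with the box to its left at (240,165) and the key at (285,123). The cup is at (462,211), the pan at (465,253) and the loupe at (457,155). There are five candidates: brown on the plinth (320,173), brown on the desk (383,303, larger), turquoise (398,117), blue (260,295) and purple (153,275). The brown one on the plinth fits: it is the smaller of its colour and overhangs the plinth's front. I'll confirm that in a crop.

Run:
```python
from h import *
s=shot('top'); im=s['frame']; c=im[90:250,190:380]; cv2.imwrite('pics/crop1.png',cv2.resize(c,None,fx=4,fy=3.75 if 0 else 3.7,interpolation=cv2.INTER_CUBIC)[:600,:800])
# desk-level & plinth estimates
for n,uv,z in[('boxtopFR(key side)',(278,110),.155),('boxtopF other',(270,223),.155),('boxback',(213,105),.155),('boxback2',(202,219),.155),('plinthF1',(339,116),.07),('plinthF2',(330,237),.07),
 ('cup',(462,211),.06),('pan',(465,253),.018),('loupe',(457,155),.01)]: print(n,onz(s,uv,z).round(4))
```

```text
boxtopFR(key side) [0.7445 0.0696 0.155 ]
boxtopF other [0.4884 0.0865 0.155 ]
boxback [0.7562 0.2166 0.155 ]
boxback2 [0.4979 0.2367 0.155 ]
plinthF1 [ 0.7552 -0.0741  0.07  ]
plinthF2 [ 0.4577 -0.0497  0.07  ]
cup [ 0.5198 -0.3745  0.06  ]
pan [ 0.4162 -0.3929  0.018 ]
loupe [ 0.6689 -0.3836  0.01  ]
```

View pics/crop1.png

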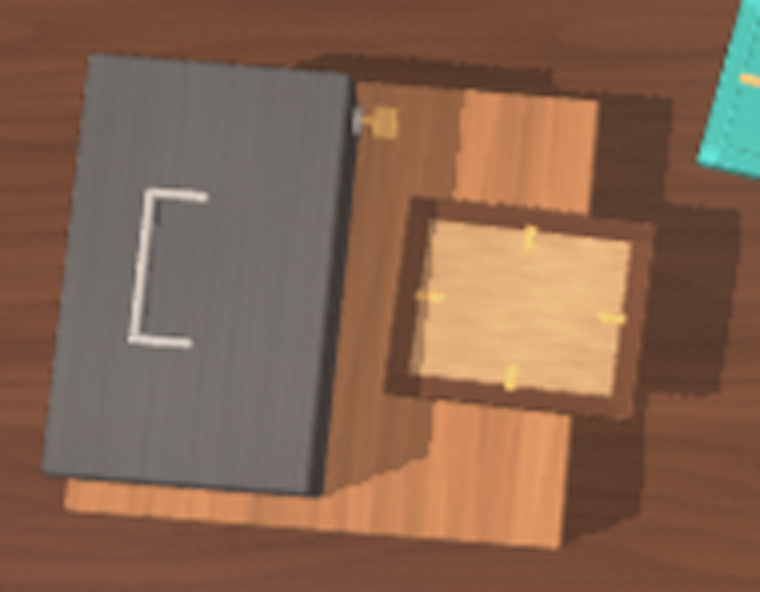

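The crop confirms it: a brown frame with a cardboard back, overhanging the plinth's front. Its corners are at roughly (293,144), (353,151), (348,202) and (287,195). The key is at the far end, well clear of it. Next I'll measure the frame in the plinth's axes.

```bash
cat >> h.py <<'E'
yaw=np.radians(4.3); XP=np.array([np.sin(yaw),np.cos(yaw),0]); YP=np.array([-np.cos(yaw),np.sin(yaw),0]); ZP=np.array([0,0,1.])
O=np.array([.6165,.0795,0])
def top_(p): d=np.asarray(p)-O; return np.array([d@XP,d@YP,d[2]])*1000
def tow(p): p=np.asarray(p)/1000.; return O+p[0]*XP+p[1]*YP+p[2]*ZP
from scipy.spatial.transform import Rotation as Ro
def tool(T): # tool tilt T deg from straight down towards box
    R0=np.c_[-YP,-XP,-ZP]; return Ro.from_matrix(R0)*Ro.from_euler('x',T,degrees=True)
def cur():
    s=sensors.sense(); q=s['tool_rot']; return s['ee_pos'],Ro.from_quat([q[1],q[2],q[3],q[0]]),s
def delta(pos,rot,p1,r1):
    """shift (mm, tool axes now), turn (rotvec)"""
    return (rot.inv().apply(p1-pos)*1000).round(1),(rot.inv()*r1).as_rotvec().round(3)
E
python3 - <<'E'
from h import *
s=shot('top')
for uv in[(293,144),(353,150.8),(348,202.2),(287,195.4)]: print(top_(onz(s,uv,.084)).round(1))
for uv,z in[((278,110),.155),((270,223),.155),((339,116),.07),((330,237),.07),((279,108.5),.155),((271,224),.155)]: print('ref',top_(onz(s,uv,z)).round(1))
g=cv2.cvtColor(s['frame'],cv2.COLOR_BGR2HSV)
# box edges by dark gray mask
m=((g[...,1]<60)&(g[...,2]<140)&(g[...,2]>60)).astype('uint8'); m[:, :190]=0; m[:, 300:]=0; m[:95]=0; m[235:]=0
c=max(cv2.findContours(m,0,2)[0],key=cv2.contourArea); b=cv2.boxPoints(cv2.minAreaRect(c)); print(b)
for p in b: print('box',top_(onz(s,p,.155)).round(1))
p,r,st=cur()
print(r.as_matrix().round(3)); 
for P,T in[((-260,0,180),0),((-200,0,150),50)]: print(delta(p,r,tow(P),tool(T)))
E
```

```text
[-35.8 -68.5  84. ]
[-181.7  -62.4   84. ]
[-177.6   63.    84. ]
[-30.9  57.1  84. ]
ref [  -0.3 -128.4  155. ]
ref [ -2.6 128.3 155. ]
ref [-142.8 -149.8   70. ]
ref [-140.7  148.7   70. ]
ref [  -2.3 -132.   155. ]
ref [ -5.  130.3 155. ]
[[199.90031  217.68689 ]
 [211.50621  102.788506]
 [281.02917  109.811035]
 [269.42328  224.70941 ]]
box [152.8 127.4 155. ]
box [ 151.  -133.9  155. ]
box [  -7.1 -129.3  155. ]
box [ -1.6 132.1 155. ]
[[ 0.899  0.438 -0.   ]
 [ 0.438 -0.899  0.001]
 [ 0.    -0.001 -1.   ]]
(array([ 457.7, -151.3,   51. ]), array([-0.001,  0.   ,  0.529]))
(array([ 487.9, -203.1,   81.1]), array([0.851, 0.231, 0.494]))
```

```bash
cat >> h.py <<'E'
from scipy.spatial.transform import Slerp
def toolp(T,psi=0): return Ro.from_euler('z',psi,degrees=True)*tool(T)
def plan(p,r,wps,vm=35,wm=.11):
    """wps: (P plinth mm, T deg, psi deg, hand, rows|None)"""
    out=[]
    for P,T,psi,hand,n in wps:
        p1,r1=tow(P),toolp(T,psi)
        a=(r.inv()*r1).magnitude(); n=n or int(np.ceil(max(np.linalg.norm(p1-p)*1000/vm,a/wm,1)))
        sl=Slerp([0,1],Ro.concatenate([r,r1])); p0=p.copy(); 
        for k in range(1,n+1):
            q,rr=p0+(p1-p0)*k/n,sl(k/n)
            sh=(r.inv().apply(q-p)*1000).round(1); rv=(r.inv()*rr).as_rotvec().round(3)
            out.append([hand,*(sh+0.),*(rv+0.)]); p=p+r.apply(sh/1000); r=r*Ro.from_rotvec(rv)
    for i in range(0,len(out),5): print([[float(x) for x in row] for row in out[i:i+5]])
    return p,r
def where(): 
    p,r,s=cur(); R=np.c_[-YP,-XP,-ZP].T@r.as_matrix(); 
    print('t',s['clock'],'P',top_(p).round(1),'T',np.degrees(np.arctan2(R[2,1],R[2,2])).round(1),'eul',Ro.from_matrix(R).as_euler('zyx',degrees=True).round(1),'F',s['contact_force'].round(1),'op',s['opening'],s['grip_force']); return p,r,s
E
python3 - <<'E'
from h import *
p,r,s=where()
plan(p,r,[((-260,-3,200),40,-2,60,16),((-193.5,-3,106),60,-2,60,6)])
E
```

```text
t 0.2 P [-621.6  318.8  230.7] T 0.1 eul [-30.3  -0.    0.1] F [ 0.2 -0.1 -0.5] op 0.08571229781495535 0.0
[[60.0, 28.8, -9.4, 1.9, 0.042, 0.012, 0.034], [60.0, 28.4, -10.2, 2.7, 0.043, 0.013, 0.034], [60.0, 28.0, -11.1, 3.5, 0.042, 0.012, 0.033], [60.0, 27.6, -11.8, 4.4, 0.043, 0.012, 0.034], [60.0, 27.1, -12.5, 5.2, 0.042, 0.012, 0.034]]
[[60.0, 26.6, -13.2, 6.0, 0.042, 0.013, 0.034], [60.0, 26.0, -13.9, 7.0, 0.043, 0.012, 0.033], [60.0, 25.5, -14.4, 7.8, 0.042, 0.012, 0.034], [60.0, 24.9, -14.9, 8.8, 0.042, 0.013, 0.034], [60.0, 24.3, -15.3, 9.8, 0.043, 0.012, 0.034]]
[[60.0, 23.6, -15.7, 10.7, 0.042, 0.012, 0.033], [60.0, 23.0, -16.0, 11.6, 0.043, 0.013, 0.034], [60.0, 22.2, -16.2, 12.6, 0.042, 0.012, 0.034], [60.0, 21.6, -16.5, 13.6, 0.042, 0.012, 0.034], [60.0, 20.8, -16.6, 14.6, 0.043, 0.012, 0.034]]
[[60.0, 20.1, -16.6, 15.4, 0.042, 0.013, 0.033], [60.0, -0.4, 1.6, 19.1, 0.058, 0.0, 0.0], [60.0, -0.4, 2.7, 19.0, 0.058, 0.0, 0.0], [60.0, -0.4, 3.8, 18.9, 0.059, 0.0, 0.0], [60.0, -0.4, 4.9, 18.5, 0.058, 0.0, 0.0]]
[[60.0, -0.4, 5.9, 18.3, 0.058, 0.0, 0.0], [60.0, -0.4, 7.0, 17.8, 0.058, 0.0, 0.0]]
```

{"name": "apply_moves", "arguments": {
  "motion": [
    [60, 29, -9, 2, 0.042, 0.012, 0.034],
    [60, 28, -10, 3, 0.043, 0.013, 0.034],
    [60, 28, -11, 3, 0.042, 0.012, 0.033],
    [60, 28, -12, 4, 0.043, 0.012, 0.034],
    [60, 27, -12, 5, 0.042, 0.012, 0.034]
  ]
}}

```text
clock: 0.62
ee_pos: [0.3623, -0.4115, 0.2222]
tool_rot: [-0.111, 0.984, 0.14, 0.006]
contact_force: [0.1, 0.2, -0.1]
opening: 0.0601
grip_force: 0.0
```

{"name": "apply_moves", "arguments": {
  "motion": [
    [60, 27, -13, 6, 0.042, 0.013, 0.034],
    [60, 26, -14, 7, 0.043, 0.012, 0.033],
    [60, 25, -14, 8, 0.042, 0.012, 0.034],
    [60, 25, -15, 9, 0.042, 0.013, 0.034],
    [60, 24, -15, 10, 0.043, 0.012, 0.034]
  ]
}}

```text
clock: 1.03
ee_pos: [0.4709, -0.3068, 0.2116]
tool_rot: [-0.219, 0.974, 0.053, 0.012]
contact_force: [0.1, -0.0, -0.2]
opening: 0.0597
grip_force: 0.0
```

{"name": "apply_moves", "arguments": {
  "motion": [
    [60, 24, -16, 11, 0.042, 0.012, 0.033],
    [60, 23, -16, 12, 0.043, 0.013, 0.034],
    [60, 22, -16, 12, 0.042, 0.012, 0.034],
    [60, 22, -16, 14, 0.042, 0.012, 0.034],
    [60, 21, -17, 14, 0.043, 0.012, 0.034]
  ]
}}

```text
clock: 1.45
ee_pos: [0.5804, -0.2018, 0.2017]
tool_rot: [-0.322, 0.946, -0.035, 0.017]
contact_force: [0.1, -0.8, 0.5]
opening: 0.0603
grip_force: 0.0
```

Run:
```python
from h import *
p,r,s=where(); print(s['joint_positions'].round(2))
plan(p,r,[((-260,-3,180),45,-2,60,None),((-193.5,-3,106),60,-2,60,6)])
```

```text
t 1.45 P [-283.2   14.9  201.7] T 37.6 eul [-0.2  0.5 37.6] F [ 0.1 -0.8  0.5] op 0.06031909783665107 0.0
[-0.79  0.51  1.37  0.49  1.7   0.81]
[[60.0, 8.8, -2.5, 15.8, 0.064, 0.007, 0.015], [60.0, 8.7, -1.7, 15.9, 0.064, 0.007, 0.016], [60.0, -0.4, 0.9, 16.6, 0.044, 0.0, 0.0], [60.0, -0.4, 1.6, 16.5, 0.043, 0.0, 0.0], [60.0, -0.4, 2.3, 16.4, 0.044, 0.0, 0.0]]
[[60.0, -0.3, 3.0, 16.3, 0.044, 0.0, 0.0], [60.0, -0.4, 3.8, 16.1, 0.043, 0.0, 0.0], [60.0, -0.4, 4.4, 16.0, 0.044, 0.0, 0.0]]
```

{"name": "apply_moves", "arguments": {
  "motion": [
    [60, 9, -2, 16, 0.064, 0.007, 0.015],
    [60, 9, -2, 16, 0.064, 0.007, 0.016],
    [60, 0, 1, 17, 0.044, 0, 0],
    [60, 0, 2, 16, 0.044, 0, 0],
    [60, 0, 2, 16, 0.044, 0, 0]
  ]
}}

```text
clock: 1.87
ee_pos: [0.6031, -0.1481, 0.1422]
tool_rot: [-0.442, 0.895, -0.048, 0.024]
contact_force: [0.2, 0.7, 0.4]
opening: 0.0599
grip_force: 0.0
```

{"name": "apply_moves", "arguments": {
  "motion": [
    [60, 0, 3, 16, 0.044, 0, 0],
    [60, 0, 4, 16, 0.044, 0, 0],
    [60, 0, 4, 16, 0.044, 0, 0],
    [60, 0, 0, 0, 0, 0, 0]
  ]
}}

```text
clock: 2.2
ee_pos: [0.6046, -0.1132, 0.1024]
tool_rot: [-0.502, 0.863, -0.048, 0.025]
contact_force: [-0.7, 0.3, -0.4]
opening: 0.0598
grip_force: 0.0
```

Run:
```python
from h import *
p,r,s=where()
a=shot('side')['frame'];b=shot('top')['frame']
im=np.hstack([cv2.resize(a[120:320,180:440],None,fx=1.5,fy=2*.75),cv2.resize(b[80:280,220:480],None,fx=1.5,fy=1.5)])
cv2.imwrite('pics/pre.png',im)
plan(p,r,[((-141.5,-3,76),60,-2,60,3),((-117.5,-3,154),60,-2,60,10)])
```

```text
t 2.2 P [-193.    -2.6  102.4] T 60.3 eul [ 1.2  1.5 60.3] F [-0.7  0.3 -0.4] op 0.0598425284562791 0.0
[[60.0, -0.4, -0.8, 19.3, -0.002, 0.002, -0.001], [60.0, -0.4, -0.9, 19.2, -0.002, 0.001, -0.002], [60.0, -0.4, -1.0, 19.3, -0.002, 0.002, -0.001], [60.0, -0.1, -8.0, -1.8, 0.0, 0.0, 0.0], [60.0, -0.1, -7.9, -1.8, 0.0, 0.0, 0.0]]
[[60.0, -0.1, -8.0, -1.9, 0.0, 0.0, 0.0], [60.0, 0.0, -7.9, -1.8, 0.0, 0.0, 0.0], [60.0, -0.1, -8.0, -1.8, 0.0, 0.0, 0.0], [60.0, -0.1, -7.9, -1.8, 0.0, 0.0, 0.0], [60.0, -0.1, -8.0, -1.9, 0.0, 0.0, 0.0]]
[[60.0, -0.1, -7.9, -1.8, 0.0, 0.0, 0.0], [60.0, -0.1, -8.0, -1.8, 0.0, 0.0, 0.0], [60.0, 0.0, -7.9, -1.8, 0.0, 0.0, 0.0]]
```

View pics/pre.png

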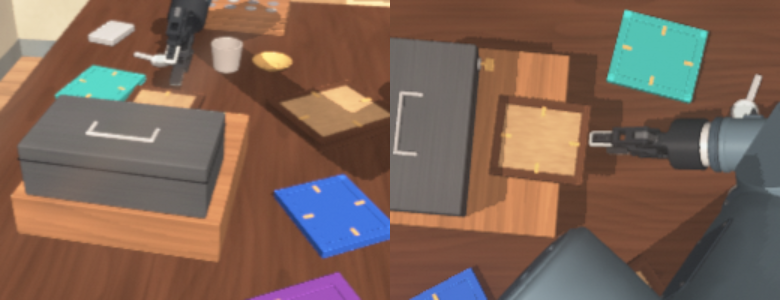

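The gripper is lined up with the middle of the outer edge, just in front of it (top view: fingers at (600,139), frame edge at (585,139)). The cup, pan and loupe are clear.

{"name": "apply_moves", "arguments": {
  "motion": [
    [60, 0, -1, 19, 0, 0, 0],
    [60, 0, -1, 19, 0, 0, 0],
    [60, 0, -1, 19, 0, 0, 0],
    [60, 0, 0, 0, 0, 0, 0]
  ]
}}

```text
clock: 2.63
ee_pos: [0.612, -0.0631, 0.0808]
tool_rot: [-0.499, 0.865, -0.046, 0.027]
contact_force: [-0.7, 0.2, -0.5]
opening: 0.0597
grip_force: 0.0
```

{"name": "apply_moves", "arguments": {
  "motion": [
    [60, 0, -6, -1, 0, 0, 0],
    [60, 0, -6, -1, 0, 0, 0],
    [60, 0, -6, -1, 0, 0, 0],
    [60, 0, -6, -1, 0, 0, 0],
    [60, 0, 0, 0, 0, 0, 0]
  ]
}}

```text
clock: 3.05
ee_pos: [0.6141, -0.0577, 0.1056]
tool_rot: [-0.498, 0.865, -0.046, 0.029]
contact_force: [0.8, -0.9, -1.0]
opening: 0.0599
grip_force: 0.7
```

Run:
```python
from h import *
p,r,s=where()
b=shot('top')['frame'];a=shot('side')['frame']
cv2.imwrite('pics/lift.png',np.hstack([cv2.resize(a[120:240,190:350],None,fx=2.5,fy=2.5),cv2.resize(b[100:220,240:400],None,fx=2.5,fy=2.5)]))
```

```text
t 3.05 P [-137.    -7.9  105.6] T 59.9 eul [ 0.7  1.8 59.9] F [ 0.8 -0.9 -1. ] op 0.059930757244873206 0.7197402650490403
```

View pics/lift.png

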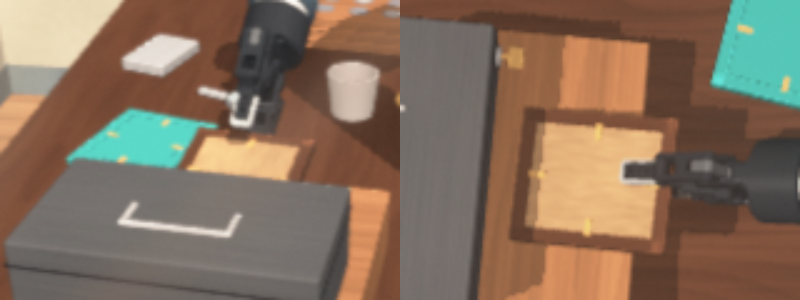

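{"name": "apply_moves", "arguments": {
  "motion": [
    [60, 0, -5, -1, 0, 0, 0],
    [60, 0, -5, -1, 0, 0, 0],
    [60, 0, -5, -1, 0, 0, 0],
    [60, 0, -5, -1, 0, 0, 0],
    [60, 0, -5, -1, 0, 0, 0]
  ]
}}

```text
clock: 3.57
ee_pos: [0.6141, -0.0485, 0.1282]
tool_rot: [-0.499, 0.865, -0.047, 0.028]
contact_force: [-0.8, -1.6, -0.8]
opening: 0.0601
grip_force: 0.7
```

{"name": "apply_moves", "arguments": {
  "motion": [
    [60, 0, -5, 0, 0, 0, 0],
    [60, 0, -5, 0, 0, 0, 0],
    [60, 0, -5, 0, 0, 0, 0],
    [60, 0, -5, 0, 0, 0, 0],
    [60, 0, -5, 0, 0, 0, 0]
  ]
}}

```text
clock: 3.98
ee_pos: [0.6154, -0.0359, 0.1498]
tool_rot: [-0.499, 0.865, -0.047, 0.028]
contact_force: [0.4, -0.7, -0.2]
opening: 0.06
grip_force: 0.6
```

Run:
```python
from h import *
p,r,s=where()
b=shot('top')['frame'];a=shot('side')['frame']
cv2.imwrite('pics/lift2.png',np.hstack([cv2.resize(a[120:240,190:350],None,fx=2.5,fy=2.5),cv2.resize(b[100:220,240:400],None,fx=2.5,fy=2.5)]))
```

```text
t 3.9833 P [-115.2   -7.5  149.8] T 60.0 eul [ 0.9  1.7 60. ] F [ 0.4 -0.7 -0.2] op 0.05995652163157405 0.5816135514032794
```

View pics/lift2.png

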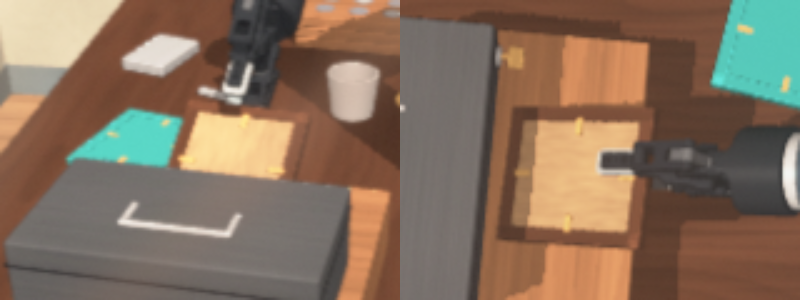

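The frame is being raised with its foot on the plinth. In the crop the foot edge runs from (515,108) to (497,240) and the top edge from (655,106) to (637,249).

Run:
```python
from h import *
s=shot('top')
c=lambda x,y:(240+(x-400)/2.5,100+y/2.5)
for ph in(20,25,30):
  z=70+14*np.cos(np.radians(ph)); z2=z+150*np.sin(np.radians(ph))
  F=[top_(onz(s,c(*q),z/1000)) for q in((515,108),(497,240))]; U=[top_(onz(s,c(*q),z2/1000)) for q in((655,106),(637,249))]
  print(ph,[f.round(1) for f in F+U], np.linalg.norm(F[0]-U[0]),np.linalg.norm(F[1]-U[1]))
```

```text
20 [array([-18.7, -69.4,  83.2]), array([-11.4,  59.8,  83.2]), array([-151.1,  -69.3,  134.5]), array([-143.4,   64. ,  134.5])] 141.96245374266354 141.6691703732059
25 [array([-18.7, -69.5,  82.7]), array([-11.3,  59.8,  82.7]), array([-150.5,  -66.6,  146.1]), array([-142.8,   65.2,  146.1])] 146.2762023681261 146.0881100933216
30 [array([-18.7, -69.6,  82.1]), array([-11.3,  59.7,  82.1]), array([-149.9,  -64. ,  157.1]), array([-142.3,   66.3,  157.1])] 151.2777302232309 151.14446417939348
```

{"name": "apply_moves", "arguments": {
  "motion": [
    [54, 0, 3, 0, 0, 0, 0],
    [48, 0, 3, 0, 0, 0, 0],
    [42, 0, 3, 0, 0, 0, 0],
    [36, 0, 3, 0, 0, 0, 0],
    [30, 0, 3, 0, 0, 0, 0]
  ]
}}

```text
clock: 4.55
ee_pos: [0.6144, -0.044, 0.1357]
tool_rot: [-0.499, 0.865, -0.047, 0.028]
contact_force: [-1.0, -0.0, -1.5]
opening: 0.0299
grip_force: 0.6
```

{"name": "apply_moves", "arguments": {
  "motion": [
    [25, 0, 3, 0, 0, 0, 0],
    [20, 0, 2, 0, 0, 0, 0],
    [15, 0, 2, 0, 0, 0, 0],
    [10, 0, 0, 0, 0, 0, 0],
    [8, 0, 0, 0, 0, 0, 0]
  ]
}}

```text
clock: 4.97
ee_pos: [0.6143, -0.0466, 0.1316]
tool_rot: [-0.501, 0.864, -0.046, 0.028]
contact_force: [0.1, 1.3, 5.2]
opening: 0.0131
grip_force: 58.2
```

Run:
```python
from h import *
p,r,s=where()
b=shot('top')['frame'];a=shot('side')['frame']
cv2.imwrite('pics/grip.png',np.hstack([cv2.resize(a[120:240,190:350],None,fx=2.5,fy=2.5),cv2.resize(b[100:220,240:400],None,fx=2.5,fy=2.5)]))
```

```text
t 4.9667 P [-125.9   -7.3  131.6] T 60.2 eul [ 0.8  1.7 60.2] F [0.1 1.3 5.2] op 0.013079479363399005 58.1848486274248
```

View pics/grip.png

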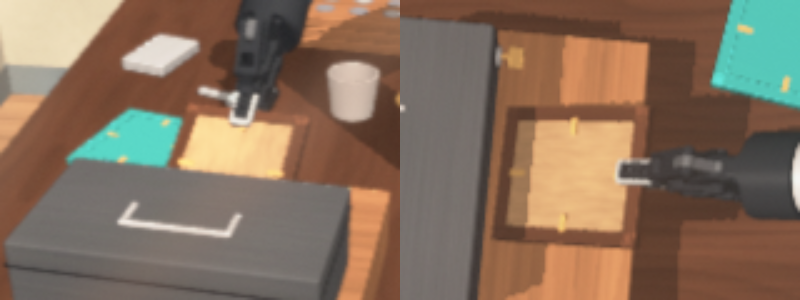

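```bash
cat >> h.py <<'E'
def tmod(T,Mx,L,y=-7.3):
    a=np.radians(T); return np.array([Mx-L*np.sin(a), y, 70+7*abs(np.sin(a))+L*np.cos(a)])
E
python3 - <<'E'
from h import *
p,r,s=where(); L=118
off=top_(p)-tmod(60,-22,L); print(off)
w=[]
for i,T in enumerate(range(56,34,-4)):
    w.append((tmod(T,-22-.5*i,L)+off,T,-2+.25*i,8,2))
plan(p,r,w)
E
```

```text
t 5.0667 P [-125.8   -7.3  131.7] T 60.2 eul [ 0.8  1.7 60.1] F [-1.1  1.   5. ] op 0.013431928293112252 58.23304841935169
[-1.61713701  0.01252269 -3.40149136]
[[8.0, -0.1, -4.0, 0.2, -0.036, 0.0, 0.001], [8.0, 0.0, -4.0, 0.1, -0.037, 0.001, 0.002], [8.0, -0.1, -3.9, 0.0, -0.035, -0.002, -0.001], [8.0, -0.1, -3.8, -0.1, -0.034, -0.002, -0.002], [8.0, -0.1, -3.8, 0.0, -0.035, -0.002, -0.001]]
[[8.0, 0.0, -3.9, -0.1, -0.035, -0.001, -0.001], [8.0, -0.1, -3.8, 0.1, -0.035, -0.002, -0.002], [8.0, -0.1, -3.8, -0.1, -0.035, -0.001, -0.001], [8.0, 0.0, -3.8, 0.1, -0.035, -0.002, -0.002], [8.0, -0.1, -3.9, 0.0, -0.035, -0.001, -0.002]]
[[8.0, 0.0, -3.8, 0.1, -0.035, -0.001, -0.002], [8.0, -0.1, -3.8, 0.0, -0.035, -0.002, -0.001]]
```

{"name": "apply_moves", "arguments": {
  "motion": [
    [8, 0, -3.9, 0, -0.035, 0, 0],
    [8, 0, -3.9, 0, -0.035, 0, 0],
    [8, 0, -3.9, 0, -0.035, -0.002, -0.001],
    [8, 0, -3.8, 0, -0.035, -0.002, -0.002],
    [8, 0, -3.8, 0, -0.035, -0.002, -0.001]
  ]
}}

```text
clock: 5.48
ee_pos: [0.6159, -0.0354, 0.1486]
tool_rot: [-0.423, 0.905, -0.045, 0.023]
contact_force: [-0.1, 1.8, 7.3]
opening: 0.0136
grip_force: 65.8
```

{"name": "apply_moves", "arguments": {
  "motion": [
    [8, 0, -3.8, -0.2, -0.035, -0.001, -0.001],
    [8, 0, -3.8, -0.2, -0.035, -0.002, -0.002],
    [8, 0, -3.8, -0.2, -0.035, -0.002, -0.002],
    [8, 0, -3.8, -0.2, -0.035, -0.002, -0.002],
    [8, 0, -3.8, -0.2, -0.035, -0.002, -0.001]
  ]
}}

```text
clock: 5.9
ee_pos: [0.6177, -0.022, 0.1635]
tool_rot: [-0.343, 0.938, -0.041, 0.017]
contact_force: [2.2, 4.4, 9.1]
opening: 0.0135
grip_force: 72.7
```

Run:
```python
from h import *
p,r,s=where()
```

```text
t 5.9 P [-101.1   -8.8  163.5] T 40.2 eul [ 0.5  0.7 40.2] F [2.2 4.4 9.1] op 0.013504665710015773 72.7417591412086
```

Run:
```python
from h import *
p,r,s=where()
w=[(tmod(T,-25-i*.9,118)+[0,0,.6-1],T,-1+.4*i,8,2) for i,T in enumerate(range(36,-1,-4))]
plan(p,r,w)
```

```text
t 5.9 P [-101.1   -8.8  163.5] T 40.2 eul [ 0.5  0.7 40.2] F [2.2 4.4 9.1] op 0.013504665710015773 72.7417591412086
[[8.0, -0.8, -4.4, 0.0, -0.036, 0.0, 0.002], [8.0, -0.8, -4.4, -0.2, -0.037, 0.0, 0.002], [8.0, 0.0, -3.6, 0.1, -0.035, -0.002, -0.003], [8.0, -0.1, -3.7, -0.1, -0.034, -0.002, -0.003], [8.0, 0.0, -3.6, 0.1, -0.035, -0.002, -0.003]]
[[8.0, 0.0, -3.6, -0.1, -0.035, -0.002, -0.003], [8.0, 0.0, -3.6, 0.1, -0.035, -0.001, -0.003], [8.0, 0.0, -3.6, 0.1, -0.035, -0.002, -0.003], [8.0, 0.0, -3.6, 0.1, -0.035, -0.001, -0.003], [8.0, 0.0, -3.7, 0.1, -0.035, -0.002, -0.003]]
[[8.0, 0.0, -3.6, 0.2, -0.035, -0.001, -0.004], [8.0, 0.1, -3.6, 0.1, -0.035, -0.001, -0.003], [8.0, 0.0, -3.6, 0.2, -0.035, -0.001, -0.003], [8.0, 0.1, -3.6, 0.1, -0.034, 0.0, -0.004], [8.0, 0.1, -3.6, 0.3, -0.035, -0.001, -0.003]]
[[8.0, 0.1, -3.7, 0.2, -0.035, -0.001, -0.004], [8.0, 0.1, -3.6, 0.3, -0.035, 0.0, -0.003], [8.0, 0.1, -3.7, 0.2, -0.035, 0.0, -0.004], [8.0, 0.2, -3.6, 0.3, -0.035, 0.0, -0.003], [8.0, 0.1, -3.7, 0.3, -0.035, -0.001, -0.004]]
```

{"name": "apply_moves", "arguments": {
  "motion": [
    [8, 0, -4, -0.5, -0.036, 0, 0],
    [8, 0, -4, -0.4, -0.036, 0, 0],
    [8, 0, -3.7, 0, -0.035, -0.002, -0.003],
    [8, 0, -3.7, 0, -0.034, -0.002, -0.003],
    [8, 0, -3.6, 0, -0.035, -0.002, -0.003]
  ]
}}

```text
clock: 6.32
ee_pos: [0.6197, -0.0068, 0.1763]
tool_rot: [-0.26, 0.965, -0.038, 0.013]
contact_force: [2.4, 5.2, 13.3]
opening: 0.0129
grip_force: 79.3
```

{"name": "apply_moves", "arguments": {
  "motion": [
    [8, 0, -3.6, 0, -0.035, -0.002, -0.003],
    [8, 0, -3.6, 0, -0.035, -0.002, -0.003],
    [8, 0, -3.6, 0, -0.035, -0.002, -0.003]
  ]
}}

```text
clock: 6.57
ee_pos: [0.6211, 0.0032, 0.1823]
tool_rot: [-0.209, 0.977, -0.033, 0.01]
contact_force: [1.3, 7.4, 16.7]
opening: 0.0132
grip_force: 85.4
```

{"name": "apply_moves", "arguments": {
  "motion": [
    [8, 0, 0, -1.5, 0, 0, 0],
    [8, 0, 0, 0, 0, 0, 0]
  ]
}}

```text
clock: 6.73
ee_pos: [0.621, 0.0026, 0.1835]
tool_rot: [-0.209, 0.977, -0.032, 0.01]
contact_force: [2.5, 4.6, 15.0]
opening: 0.0132
grip_force: 75.0
```

{"name": "apply_moves", "arguments": {
  "motion": [
    [8, 0, -3.6, -0.3, -0.035, -0.001, -0.003],
    [8, 0, -3.6, -0.3, -0.035, -0.001, -0.003],
    [8, 0, -3.6, -0.3, -0.035, -0.001, -0.003]
  ]
}}

```text
clock: 6.98
ee_pos: [0.6217, 0.0124, 0.1881]
tool_rot: [-0.158, 0.987, -0.029, 0.008]
contact_force: [3.3, 9.1, 15.2]
opening: 0.0131
grip_force: 83.6
```

Run:
```python
from h import *
p,r,s=where()
b=shot('top')['frame'];a=shot('side')['frame']
cv2.imwrite('pics/mid.png',np.hstack([cv2.resize(a[100:260,190:350],None,fx=2.5,fy=2.5),cv2.resize(b[80:240,230:390],None,fx=2.5,fy=2.5)]))
```

```text
t 6.9833 P [-66.5 -10.2 188.1] T 18.2 eul [-1.   0.  18.2] F [ 3.3  9.1 15.2] op 0.013075839304402212 83.60151525121182
```

View pics/mid.png

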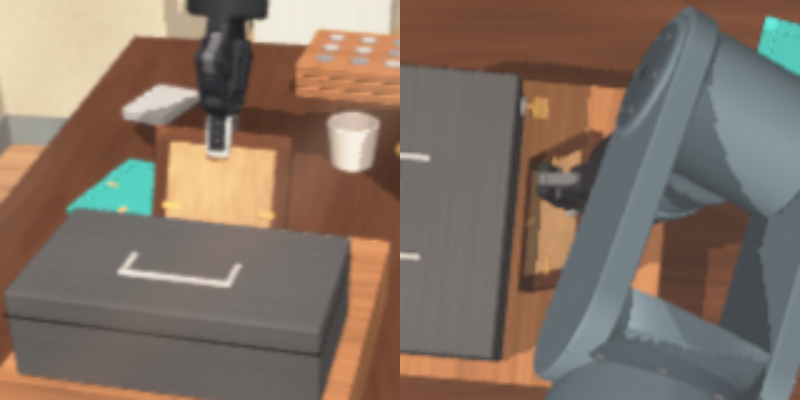

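The frame is near upright, about 18° short, still gripped with its foot on the plinth. In the crop the foot edge runs from (540,158) to (520,288), too close to the box and turned about 3°. I'll ease the downward push first, then slide the foot out and square it.

{"name": "apply_moves", "arguments": {
  "motion": [
    [8, 0, 0.5, -1.5, 0, 0, 0],
    [8, 0, 0.5, -1.5, 0, 0, 0],
    [8, 0, 0, 0, 0, 0, 0]
  ]
}}

```text
clock: 7.33
ee_pos: [0.6208, 0.0096, 0.1896]
tool_rot: [-0.157, 0.987, -0.028, 0.007]
contact_force: [1.2, 5.6, 12.2]
opening: 0.0133
grip_force: 66.6
```

{"name": "apply_moves", "arguments": {
  "motion": [
    [8, 0, 0.5, -1.5, 0, 0, 0],
    [8, 0, 0, 0, 0, 0, 0]
  ]
}}

```text
clock: 7.5
ee_pos: [0.6203, 0.0082, 0.1902]
tool_rot: [-0.156, 0.987, -0.028, 0.006]
contact_force: [0.4, 3.4, 8.4]
opening: 0.0134
grip_force: 60.8
```

{"name": "apply_moves", "arguments": {
  "motion": [
    [8, 0, 0.5, -1.5, 0, 0, 0],
    [8, 0, 0, -0.5, 0, 0, 0]
  ]
}}

```text
clock: 7.67
ee_pos: [0.6196, 0.0066, 0.1908]
tool_rot: [-0.156, 0.987, -0.029, 0.005]
contact_force: [0.7, 3.6, 4.1]
opening: 0.013
grip_force: 58.6
```

Run:
```python
from h import *
p,r,s=where()
T=shot('top');S=shot('side')
c=lambda x,y:(230+(x-400)/2.5,80+y/2.5); d=lambda x,y:(190+x/2.5,100+y/2.5)
F=[top_(onz(T,c(*q),.0743)) for q in((540,158),(520,288))]; print('foot back',F)
# top back corners: plinth x as function of z along the ray
for q in((157,122),(292,130)):
    for z in(200,207,214): print(z,top_(onz(S,d(*q),z/1000)).round(1))
# check cross-calibration: box top front edge seen in side & top views
for q in((70,212),(350,238)): print('box side',top_(onz(S,d(*q),.155)).round(1))
for q in((522,75),(500,358)): print('box top',top_(onz(T,c(*q),.155)).round(1))
b=T['frame'];a=S['frame']
cv2.imwrite('pics/mid2.png',np.hstack([cv2.resize(a[120:220,230:330],None,fx=4,fy=4),cv2.resize(b[120:220,250:350],None,fx=4,fy=4)]))
```

```text
t 7.6667 P [-72.5  -8.6 190.8] T 17.9 eul [-1.  -0.2 17.9] F [0.7 3.6 4.1] op 0.01298121061455391 58.55321751907468
foot back [array([-18.06249549, -71.34671538,  74.3       ]), array([-8.55791818, 57.16570329, 74.3       ])]
200 [-97.2 -80.6 200. ]
207 [-81.9 -75.1 207. ]
214 [-66.7 -69.7 214. ]
200 [-106.1   52.1  200. ]
207 [-90.7  55.2 207. ]
214 [-75.3  58.3 214. ]
box side [  15.8 -129.5  155. ]
box side [ 11.5 128.  155. ]
box top [  -2.1 -128.5  155. ]
box top [ -2.6 128.7 155. ]
```

View pics/mid2.png

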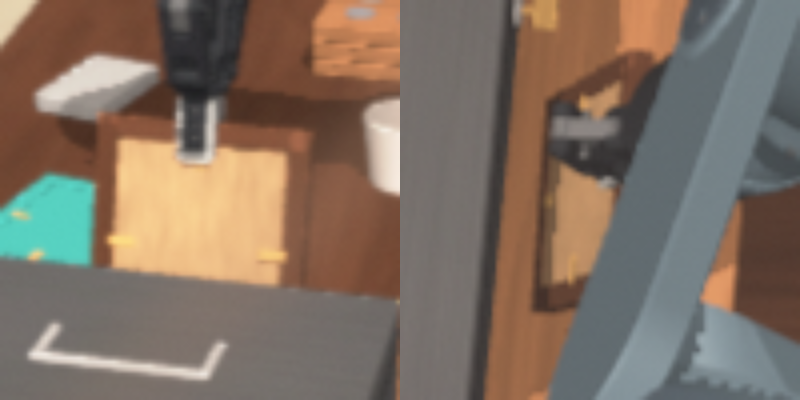

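Run:
```python
from h import *
T=shot('top');S=shot('side')
t4=lambda x,y:(250+(x-400)/4,120+y/4); s4=lambda x,y:(230+x/4,120+y/4)
for q in((547,100),(533,310)): print('foot back',top_(onz(T,t4(*q),.0743)).round(1))
p,r,s=where()
print('tcp proj',proj(T,p),proj(S,p))
# fingertip of back finger ~ tcp - 7..20mm along tool y
for k in(7,14,21): print(k,proj(T,p-r.apply([0,k/1000,0])),proj(S,p-r.apply([0,k/1000,0])))
def tri(a,b):
    (o,u),(q,v)=a,b; A=np.c_[u,-v]; x=np.linalg.lstsq(A,q-o,rcond=None)[0]; P,Q=o+u*x[0],q+v*x[1]; return (P+Q)/2,np.linalg.norm(P-Q)*1000
for n,a,b in[('boxF far',(278.5,110),(218,184.5)),('boxF near',(270,223.5),(330,195))]:
    X,e=tri(ray(T,a),ray(S,b)); print(n,top_(X).round(1),e.round(1))
```

```text
foot back [-20.2 -67.   74.3]
foot back [-21.6  61.8  74.3]
t 7.8667 P [-72.8  -8.6 190.7] T 17.9 eul [-0.9 -0.2 17.9] F [0.4 2.4 8.1] op 0.013282267533093937 60.14827771112323
tcp proj [[305.85865801 161.4561165 ]] [[278.99220692 159.01667719]]
7 [[302.76247574 161.10612389]] [[278.2808955  159.36298906]]
14 [[299.65183356 160.75449674]] [[277.55941143 159.71425362]]
21 [[296.52662993 160.40122355]] [[276.8275349 160.0705779]]
boxF far [   0.2 -133.9  146.2] 5.6
boxF near [ -1.8 127.7 147.7] 2.9
```

Run:
```python
from h import *
p,r,s=cur(); P=top_(p); L=124.5
off=P-tmod(17.9,-34.5,L,P[1]); print(off)
w=[(tmod(T,-34.5-.4*i,L,P[1])+off,T,1,8,2) for i,T in enumerate(np.arange(14.9,-16,-3))]
plan(p,tool(17.9)*r.__class__.identity() if 0 else toolp(17.9,1),w)
```

```text
[-0.05799279  0.          0.08080268]
[[8.0, 0.1, -3.2, 0.3, -0.026, 0.0, 0.0], [8.0, 0.0, -3.2, 0.1, -0.026, 0.0, 0.0], [8.0, 0.1, -3.0, 0.2, -0.026, 0.0, 0.0], [8.0, 0.0, -3.1, 0.2, -0.027, 0.0, 0.0], [8.0, 0.1, -3.0, 0.2, -0.026, 0.0, 0.0]]
[[8.0, 0.0, -3.0, 0.1, -0.026, 0.0, 0.0], [8.0, 0.1, -3.0, 0.2, -0.026, 0.0, 0.0], [8.0, 0.0, -3.1, 0.2, -0.026, 0.0, 0.0], [8.0, 0.1, -3.0, 0.3, -0.026, 0.0, 0.0], [8.0, 0.0, -3.1, 0.1, -0.027, 0.0, 0.0]]
[[8.0, 0.1, -3.0, 0.3, -0.026, 0.0, 0.0], [8.0, 0.0, -3.1, 0.1, -0.026, 0.0, 0.0], [8.0, 0.1, -3.0, -0.1, -0.026, 0.0, 0.0], [8.0, 0.0, -3.1, -0.1, -0.027, 0.0, 0.0], [8.0, 0.1, -3.0, -0.1, -0.026, 0.0, 0.0]]
[[8.0, 0.0, -3.1, -0.2, -0.026, 0.0, 0.0], [8.0, 0.1, -3.0, -0.1, -0.026, 0.0, 0.0], [8.0, 0.1, -3.0, -0.1, -0.026, 0.0, 0.0], [8.0, 0.0, -3.1, -0.1, -0.026, 0.0, 0.0], [8.0, 0.1, -3.0, -0.1, -0.027, 0.0, 0.0]]
[[8.0, 0.0, -3.0, -0.1, -0.026, 0.0, 0.0], [8.0, 0.1, -3.1, -0.1, -0.026, 0.0, 0.0]]
```

{"name": "apply_moves", "arguments": {
  "motion": [
    [8, 0, -3.1, 0, -0.026, 0, 0],
    [8, 0, -3.1, 0, -0.026, 0, 0],
    [8, 0, -3.1, 0, -0.026, 0, 0],
    [8, 0, -3.1, 0, -0.026, 0, 0],
    [8, 0, -3, 0, -0.026, 0, 0]
  ]
}}

```text
clock: 8.28
ee_pos: [0.6207, 0.0216, 0.1948]
tool_rot: [-0.091, 0.995, -0.029, 0.004]
contact_force: [0.5, 5.8, 7.3]
opening: 0.0132
grip_force: 62.1
```

{"name": "apply_moves", "arguments": {
  "motion": [
    [8, 0, -3, 0, -0.026, 0, 0],
    [8, 0, -3, 0.1, -0.026, 0, 0],
    [8, 0, -3, 0.1, -0.026, 0, 0],
    [8, 0, -3, 0.1, -0.026, 0, 0],
    [8, 0, 0, 0, 0, 0, 0]
  ]
}}

```text
clock: 8.7
ee_pos: [0.6216, 0.0348, 0.1967]
tool_rot: [-0.039, 0.999, -0.028, 0.003]
contact_force: [0.2, 4.5, 9.0]
opening: 0.0133
grip_force: 60.4
```

```bash
python3 -c "
from h import *
where()"
```

```text
t 8.7 P [-44.2  -8.5 196.7] T 4.5 eul [-1.1  0.1  4.5] F [0.2 4.5 9. ] op 0.013290878654262428 60.39683237671852
```

{"name": "apply_moves", "arguments": {
  "motion": [
    [8, 0, -3, -0.2, -0.026, 0, 0],
    [8, 0, -3, -0.2, -0.026, 0, 0],
    [8, 0, -3, -0.2, -0.026, 0, 0],
    [8, 0, -3, -0.2, -0.026, 0, 0],
    [8, 0, -3, -0.2, -0.026, 0, 0]
  ]
}}

```text
clock: 9.12
ee_pos: [0.6222, 0.0478, 0.1972]
tool_rot: [0.027, 0.999, -0.029, 0.0]
contact_force: [1.6, 3.1, 6.0]
opening: 0.013
grip_force: 58.9
```

{"name": "apply_moves", "arguments": {
  "motion": [
    [8, 0, -3, -0.3, -0.026, 0, 0],
    [8, 0, -3, -0.2, -0.026, 0, 0],
    [8, 0, -3, -0.2, -0.026, 0, 0],
    [8, 0, 0, 0, 0, 0, 0]
  ]
}}

```text
clock: 9.45
ee_pos: [0.6228, 0.058, 0.1972]
tool_rot: [0.065, 0.997, -0.028, -0.001]
contact_force: [1.0, 4.0, 5.5]
opening: 0.0129
grip_force: 58.3
```

Run:
```python
from h import *
p,r,s=where()
T=shot('top');S=shot('side')
b=T['frame'];a=S['frame']
cv2.imwrite('pics/up.png',np.hstack([cv2.resize(a[100:220,230:330],None,fx=4,fy=4),cv2.resize(b[110:230,250:350],None,fx=4,fy=4)]))
```

```text
t 9.45 P [-21.   -7.9 197.2] T -7.5 eul [-1.   0.3 -7.5] F [1.  4.  5.5] op 0.012859459222785885 58.27061718329787
```

View pics/up.png

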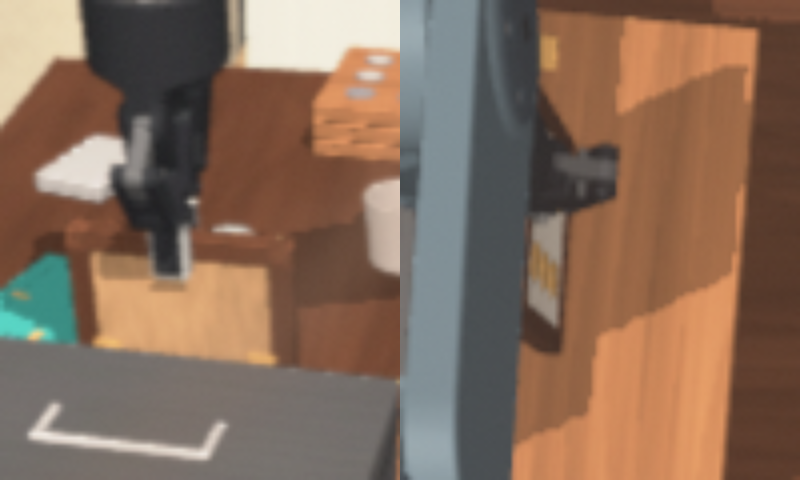

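The frame stands just past upright with the coins facing out. In the crop the face side is visible at (545,270) and its foot corner is at (560,350), which puts the back of the foot about 21 mm from the box. Leaning it the last few degrees, watching for contact.

{"name": "apply_moves", "arguments": {
  "motion": [
    [8, 0, -3, -0.3, -0.026, 0, 0],
    [8, 0, -3, -0.2, -0.026, 0, 0],
    [8, 0, -3, -0.2, -0.026, 0, 0],
    [8, 0, 0, 0, 0, 0, 0]
  ]
}}

```text
clock: 9.88
ee_pos: [0.6231, 0.0662, 0.1961]
tool_rot: [0.105, 0.994, -0.028, -0.002]
contact_force: [1.1, 1.2, 4.2]
opening: 0.0131
grip_force: 59.3
```

{"name": "apply_moves", "arguments": {
  "motion": [
    [8, 0, -2, -0.2, -0.017, 0, 0],
    [8, 0, 0, 0, 0, 0, 0]
  ]
}}

```text
clock: 10.05
ee_pos: [0.6232, 0.0675, 0.1958]
tool_rot: [0.113, 0.993, -0.029, -0.003]
contact_force: [2.4, 1.9, 5.8]
opening: 0.0126
grip_force: 59.5
```

{"name": "apply_moves", "arguments": {
  "motion": [
    [8, 0, -2, -0.2, -0.017, 0, 0],
    [8, 0, 0, 0, 0, 0, 0]
  ]
}}

```text
clock: 10.22
ee_pos: [0.6233, 0.0692, 0.1954]
tool_rot: [0.122, 0.992, -0.029, -0.003]
contact_force: [2.4, 1.6, 5.5]
opening: 0.0127
grip_force: 59.4
```

{"name": "apply_moves", "arguments": {
  "motion": [
    [8, 0, -2, -0.3, -0.017, 0, 0],
    [8, 0, 0, 0, 0, 0, 0]
  ]
}}

```text
clock: 10.38
ee_pos: [0.6233, 0.0714, 0.195]
tool_rot: [0.131, 0.991, -0.029, -0.003]
contact_force: [2.7, 1.5, 5.5]
opening: 0.0126
grip_force: 59.4
```

```bash
python3 -c "
from h import *
p,r,s=where(); print(s['torque'])"
```

```text
t 10.3833 P [ -7.6  -7.4 195. ] T -15.0 eul [ -0.9   0.3 -15. ] F [2.7 1.5 5.5] op 0.012568748194271782 59.40531849861145
[ 0.07231522 -0.3127564   0.04280003]
```

{"name": "apply_moves", "arguments": {
  "motion": [
    [8, 0, -2, -0.3, -0.017, 0, 0],
    [8, 0, 0, 0, 0, 0, 0]
  ]
}}

```text
clock: 10.55
ee_pos: [0.6233, 0.0736, 0.1946]
tool_rot: [0.139, 0.99, -0.029, -0.004]
contact_force: [2.7, 0.5, 5.8]
opening: 0.0129
grip_force: 59.4
```

{"name": "apply_moves", "arguments": {
  "motion": [
    [8, 0, -2, -0.3, -0.017, 0, 0],
    [8, 0, 0, 0, 0, 0, 0]
  ]
}}

```text
clock: 10.72
ee_pos: [0.6232, 0.0756, 0.1941]
tool_rot: [0.148, 0.989, -0.028, -0.004]
contact_force: [2.7, -0.2, 4.1]
opening: 0.0131
grip_force: 59.3
```

Run:
```python
from h import *
p,r,s=where(); print(s['torque'])
S=shot('side');cv2.imwrite('pics/n.png',S['frame']);T=shot('top')
# foot face corner near robot: dark frame/plinth edge along row in top view
g=T['frame'][195:200,250:350].mean(0).round(0).astype(int); print(g[::2,2].tolist()); 
g=T['frame'][188:192,250:350].mean(0).round(0).astype(int); print(g[::2,2].tolist())
g=T['frame'][178:182,250:350].mean(0).round(0).astype(int); print(g[::2,2].tolist())
```

```text
t 10.7167 P [ -3.4  -7.  194.1] T -17.0 eul [ -1.    0.3 -17. ] F [ 2.7 -0.2  4.1] op 0.013088438556636646 59.27454113960266
[-0.04215253 -0.44187884  0.11474698]
[119, 121, 119, 117, 119, 122, 120, 119, 119, 107, 64, 67, 153, 146, 138, 137, 123, 116, 102, 93, 95, 93, 144, 147, 159, 219, 215, 210, 213, 211, 205, 197, 202, 205, 214, 209, 223, 222, 228, 226, 219, 195, 96, 97, 97, 97, 98, 97, 98, 97]
[119, 120, 119, 117, 118, 120, 120, 125, 137, 135, 106, 75, 74, 74, 76, 85, 100, 126, 139, 161, 156, 86, 140, 146, 150, 158, 160, 152, 175, 188, 204, 189, 201, 203, 210, 213, 220, 221, 224, 226, 225, 222, 110, 90, 90, 91, 90, 91, 90, 91]
[119, 118, 118, 117, 116, 118, 119, 115, 135, 129, 136, 76, 166, 169, 160, 171, 156, 158, 170, 151, 173, 95, 136, 149, 148, 154, 163, 154, 151, 155, 153, 142, 142, 144, 150, 176, 197, 216, 220, 224, 224, 222, 163, 88, 88, 88, 87, 88, 88, 88]
```

Run:
```python
from h import *
T=shot('top')
for uv in((293.3,180),(293,190),(292.8,197)): print(top_(onz(T,uv,.074)).round(1))
# edge per row (frame face edge -> plinth) sub-pixel, rows 150..198
im=T['frame'][...,2].astype(float)
for v in range(172,200,4):
    row=im[v,284:300]; k=np.argmax(np.diff(row)); print(v,284+k+.5, np.diff(row)[k], end=' | ')
print()
for uv in((272.5,180),(271.5,190)): print('box?',top_(onz(T,uv,.155)).round(1))
```

```text
[-42.6  17.6  74. ]
[-43.7  42.   74. ]
[-44.5  58.9  74. ]
172 294.5 38.0 | 176 293.5 40.0 | 180 293.5 56.0 | 184 293.5 50.0 | 188 293.5 38.0 | 192 292.5 40.0 | 196 298.5 49.0 | 
box? [ -0.5  32.1 155. ]
box? [-1.00e-01  5.47e+01  1.55e+02]
```

{"name": "apply_moves", "arguments": {
  "motion": [
    [8, 0, -1.5, -0.5, -0.012, 0, 0],
    [8, 0, 0, -0.5, 0, 0, 0],
    [8, 0, 0, 0, 0, 0, 0]
  ]
}}

```text
clock: 11.12
ee_pos: [0.6224, 0.0768, 0.1938]
tool_rot: [0.153, 0.988, -0.029, -0.006]
contact_force: [1.6, 0.5, 0.9]
opening: 0.0127
grip_force: 58.9
```

{"name": "apply_moves", "arguments": {
  "motion": [
    [8, 0, -1, -0.5, -0.009, 0, 0],
    [8, 0, 0, 0, 0, 0, 0]
  ]
}}

```text
clock: 11.28
ee_pos: [0.622, 0.0779, 0.1936]
tool_rot: [0.157, 0.987, -0.029, -0.006]
contact_force: [0.5, 0.0, -3.0]
opening: 0.0127
grip_force: 58.4
```

```bash
python3 -c "
from h import *
p,r,s=where(); print(s['torque'])"
```

```text
t 11.2833 P [ -1.2  -5.6 193.6] T -18.1 eul [ -1.    0.1 -18.1] F [ 0.5  0.  -3. ] op 0.012689598929380815 58.40269088745117
[ 0.08781882  0.00998534 -0.00584643]
```

{"name": "apply_moves", "arguments": {
  "motion": [
    [8, 0, 0, 0.6, 0, 0, 0],
    [8, 0, 0, 0, 0, 0, 0]
  ]
}}

```text
clock: 11.45
ee_pos: [0.6223, 0.0777, 0.1936]
tool_rot: [0.157, 0.987, -0.029, -0.006]
contact_force: [-0.9, 1.0, -0.1]
opening: 0.0125
grip_force: 58.6
```

{"name": "apply_moves", "arguments": {
  "motion": [
    [8, 0, -1.5, -0.2, -0.013, 0, 0],
    [8, 0, 0, 0, 0, 0, 0]
  ]
}}

```text
clock: 11.62
ee_pos: [0.6228, 0.0794, 0.1932]
tool_rot: [0.164, 0.986, -0.029, -0.006]
contact_force: [0.2, -0.0, -1.7]
opening: 0.0127
grip_force: 58.5
```

```bash
python3 -c "
from h import *
p,r,s=where(); print(s['torque'])"
```

```text
t 11.6167 P [  0.4  -6.3 193.2] T -18.8 eul [ -0.9   0.2 -18.8] F [ 0.2 -0.  -1.7] op 0.01267279538738665 58.45918893814087
[ 0.21270135 -0.03069035  0.02355011]
```

{"name": "apply_moves", "arguments": {
  "motion": [
    [8, 0, -1, -0.1, 0, 0, 0],
    [8, 0, -1, -0.2, 0, 0, 0],
    [8, 0, 0, 0, 0, 0, 0]
  ]
}}

```text
clock: 11.87
ee_pos: [0.6232, 0.0814, 0.1933]
tool_rot: [0.163, 0.986, -0.029, -0.005]
contact_force: [-1.3, -0.9, -2.4]
opening: 0.013
grip_force: 58.4
```

{"name": "apply_moves", "arguments": {
  "motion": [
    [8, 0, -1, -0.3, 0, 0, 0],
    [8, 0, -1, -0.3, 0, 0, 0],
    [8, 0, 0, 0, 0, 0, 0]
  ]
}}

```text
clock: 12.12
ee_pos: [0.6234, 0.0833, 0.1934]
tool_rot: [0.163, 0.986, -0.029, -0.005]
contact_force: [-0.7, -0.7, -2.1]
opening: 0.0125
grip_force: 58.4
```

```bash
python3 -c "
from h import *
p,r,s=where(); print(s['torque'])"
```

```text
t 12.1167 P [  4.3  -6.6 193.4] T -18.8 eul [ -0.9   0.3 -18.8] F [-0.7 -0.7 -2.1] op 0.012503236692450622 58.399978280067444
[ 0.25486413 -0.01327968  0.01527057]
```

{"name": "apply_moves", "arguments": {
  "motion": [
    [8, 0, -1, -0.2, 0, 0, 0],
    [8, 0, -1, -0.2, 0, 0, 0],
    [8, 0, 0, 0, 0, 0, 0]
  ]
}}

```text
clock: 12.37
ee_pos: [0.6235, 0.0844, 0.1933]
tool_rot: [0.164, 0.986, -0.029, -0.005]
contact_force: [0.4, -4.9, -2.3]
opening: 0.0128
grip_force: 58.6
```

{"name": "apply_moves", "arguments": {
  "motion": [
    [8, 0, -1, -0.2, 0, 0, 0],
    [8, 0, -1, -0.2, 0, 0, 0],
    [8, 0, 0, 0, 0, 0, 0]
  ]
}}

```text
clock: 12.62
ee_pos: [0.6236, 0.0853, 0.1931]
tool_rot: [0.165, 0.986, -0.029, -0.006]
contact_force: [0.3, -8.7, -1.8]
opening: 0.0129
grip_force: 58.7
```

Run:
```python
from h import *
p,r,s=where(); print(s['torque'])
T=shot('top'); im=T['frame'][...,2].astype(float)
for v in range(172,198,4):
    row=im[v,282:300]; k=np.argmax(np.diff(row)); print(v,282+k+.5, top_(onz(T,(282+k+1,v),.074)).round(1)[:2],np.diff(row)[k])
```

```text
t 12.6167 P [  6.4  -6.6 193.1] T -19.0 eul [ -0.9   0.2 -19. ] F [ 0.3 -8.7 -1.8] op 0.012946583132596093 58.71176540851593
[-1.38933784 -0.03918863 -0.44339391]
172 292.5 [-40.4  -1.9] 49.0
176 292.5 [-41.1   7.9] 41.0
180 291.5 [-39.4  17.8] 40.0
184 291.5 [-40.2  27.6] 56.0
188 291.5 [-40.9  37.3] 48.0
192 291.5 [-41.6  47. ] 38.0
196 298.5 [-59.2  55.5] 49.0
```

{"name": "apply_moves", "arguments": {
  "motion": [
    [8, 0, 1.3, 0.7, 0, 0, 0],
    [8, 0, 0.7, 0.4, 0, 0, 0],
    [8, 0, 0, 0, 0, 0, 0]
  ]
}}

```text
clock: 12.92
ee_pos: [0.6236, 0.0846, 0.1931]
tool_rot: [0.163, 0.986, -0.029, -0.005]
contact_force: [-0.9, -4.7, -0.2]
opening: 0.0133
grip_force: 59.1
```

{"name": "apply_moves", "arguments": {
  "motion": [
    [13, 0, 0.8, 0.2, 0, 0, 0],
    [14.5, 0, 0, 0, 0, 0, 0],
    [16, 0, 0, 0, 0, 0, 0],
    [18, 0, 0, 0, 0, 0, 0],
    [20, 0, 0, 0, 0, 0, 0]
  ]
}}

```text
clock: 13.33
ee_pos: [0.6236, 0.0848, 0.1927]
tool_rot: [0.163, 0.986, -0.028, -0.005]
contact_force: [0.1, 0.4, 0.5]
opening: 0.0199
grip_force: 0.0
```

Run:
```python
from h import *
p,r,s=where(); print(s['torque'])
T=shot('top'); im=T['frame'][...,2].astype(float)
for v in range(172,198,4):
    row=im[v,282:300]; k=np.argmax(np.diff(row)); print(v,282+k+.5, top_(onz(T,(282+k+1,v),.074)).round(1)[:2],np.diff(row)[k])
```

```text
t 13.3333 P [  5.8  -6.7 192.7] T -18.8 eul [ -1.    0.3 -18.8] F [0.1 0.4 0.5] op 0.019911960292229886 0.0
[ 0.14085187 -0.01185059  0.05483764]
172 292.5 [-40.4  -1.9] 40.0
176 292.5 [-41.1   7.9] 51.0
180 292.5 [-41.8  17.6] 48.0
184 292.5 [-42.6  27.4] 34.0
188 291.5 [-40.9  37.3] 52.0
192 291.5 [-41.6  47. ] 47.0
196 298.5 [-59.2  55.5] 47.0
```

{"name": "apply_moves", "arguments": {
  "motion": [
    [20, 0, 0, 0, 0, 0, 0],
    [20, 0, 0, 0, 0, 0, 0],
    [20, 0, 0, 0, 0, 0, 0],
    [26, 0, 0, 0, 0, 0, 0],
    [32, 0, 0, 0, 0, 0, 0]
  ]
}}

```text
clock: 13.8
ee_pos: [0.6235, 0.0842, 0.1926]
tool_rot: [0.163, 0.986, -0.029, -0.005]
contact_force: [0.3, -0.1, -0.0]
opening: 0.0324
grip_force: 0.0
```

{"name": "apply_moves", "arguments": {
  "motion": [
    [36, 0, 0, 0, 0, 0, 0],
    [40, 0, 0, 0, 0, 0, 0],
    [40, 0, 0, -5, 0, 0, 0],
    [40, 0, 0, -8, 0, 0, 0],
    [40, 0, 0, -10, 0, 0, 0]
  ]
}}

```text
clock: 14.22
ee_pos: [0.6237, 0.0917, 0.2147]
tool_rot: [0.163, 0.986, -0.029, -0.006]
contact_force: [-0.2, 0.1, -0.4]
opening: 0.0399
grip_force: 0.0
```

{"name": "apply_moves", "arguments": {
  "motion": [
    [40, 0, 0, -15, 0, 0, 0],
    [40, 0, 0, -20, 0, 0, 0],
    [40, 0, 0, -20, 0, 0, 0],
    [40, 0, 0, -20, 0, 0, 0],
    [40, 0, 0, -20, 0, 0, 0]
  ]
}}

```text
clock: 14.63
ee_pos: [0.6259, 0.1229, 0.3067]
tool_rot: [0.163, 0.986, -0.029, -0.004]
contact_force: [0.3, 0.7, 0.1]
opening: 0.0398
grip_force: 0.0
```

Run:
```python
from h import *
p,r,s=where()
T=shot('top','fin.png'); im=T['frame'][...,2].astype(float)
for v in range(140,200,4):
    row=im[v,282:305]; k=np.argmax(np.diff(row)); print(v,282+k+.5, top_(onz(T,(282+k+1,v),.074)).round(1)[:2],np.diff(row)[k])
S=shot('side','fins.png')['frame']
a=cv2.imread('pics/n.png'); 
h=cv2.cvtColor(S,cv2.COLOR_BGR2HSV); m=cv2.inRange(S,(90,150,190),(150,205,255)); m[:130]=0;m[200:]=0;m[:,:235]=0;m[:,312:]=0
print('back mask bbox',cv2.boundingRect(m),cv2.minAreaRect(cv2.findNonZero(m)))
```

```text
t 14.6333 P [ 44.   -6.2 306.7] T -18.8 eul [ -0.9   0.4 -18.8] F [0.3 0.7 0.1] op 0.03978952802835114 0.0
140 286.5 [-19.9 -79.5] 30.0
144 291.5 [-32.8 -70.5] 26.0
148 294.5 [-40.8 -61.2] 46.0
152 294.5 [-41.5 -51.3] 38.0
156 293.5 [-39.9 -41.3] 39.0
160 293.5 [-40.6 -31.4] 55.0
164 293.5 [-41.3 -21.6] 48.0
168 293.5 [-42.1 -11.8] 32.0
172 292.5 [-40.4  -1.9] 40.0
176 292.5 [-41.1   7.9] 50.0
180 292.5 [-41.8  17.6] 49.0
184 291.5 [-40.2  27.6] 33.0
188 291.5 [-40.9  37.3] 51.0
192 291.5 [-41.6  47. ] 47.0
196 298.5 [-59.2  55.5] 50.0
back mask bbox (270, 174, 3, 4) ((271.25, 175.75), (2.8284268379211426, 2.1213202476501465), 45.0)
```

{"name": "apply_moves", "arguments": {
  "motion": [
    [40, 0, 0, -20, 0, 0, 0],
    [40, 0, 0, 0, 0, 0, 0],
    [40, 0, 0, 0, 0, 0, 0],
    [40, 0, 0, 0, 0, 0, 0],
    [40, 0, 0, 0, 0, 0, 0]
  ]
}}

```text
clock: 15.15
ee_pos: [0.6257, 0.1282, 0.3218]
tool_rot: [0.163, 0.986, -0.029, -0.006]
contact_force: [0.1, -0.1, -0.2]
opening: 0.0398
grip_force: 0.0
```

Run:
```python
from h import *
from plant import sign_off
T=shot('top');S=shot('side')
a=cv2.imread('pics/fins.png').astype(int); d=np.abs(a-S['frame']).max(2)[140:200,240:315]; print('side diff at frame',(d>40).sum())
a=cv2.imread('pics/fin.png').astype(int); d=np.abs(a-T['frame']).max(2)[150:198,288:300]; print('top diff',(d>40).sum())
if (d>40).sum()<30: print(sign_off())
```

```text
side diff at frame 4
top diff 0
the job is handed in; nothing more can be done
None
```

The frame is handed in at about 15 s, leaning square against the box front at roughly 17–18° by my measurements, coins facing out and not moving in the last two pictures; one slip was that near the end the foot appeared to lift off the plinth for a moment (force reading only) before I set it back down, and I never touched the cup, pan or loupe.

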